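# Try the charging station's lid, free its catch if caught, and hold it open

### The job

Somebody wants to take the charged gas detectors out of the grey charging station. First try the lid gently by its steel bow handle, before touching the blue sliding catch in front of it; if the lid is caught, slide the blue catch back as far as it goes (to the station's left, seen from the robot). Then raise the lid by the handle to about 60 degrees and finish while holding it there, still in the gripper: it falls shut if let go and must not bang down, and the things standing around must stay where they are.

Things in the scene. Friction and masses are not known exactly. Their poses are not given: they have to be found in the camera images.
- station: Grey charging station, 300 mm deep (x), 340 mm wide (y), fixed. Front strip, nearest the robot: a console 95 mm high with lamps and the blue catch; behind it the lid. Origin on the table under the middle of the shut lid's handle; x points from console to hinge, y to the station's left, z up. Console front edge at x = -115 mm, lid front edge at -45 mm, hinge at 175 mm.
- lid_handle (a point): Middle of the bar of the lid's steel bow handle. Round bar, 12 mm thick, along the station's y, 110 mm between its posts, centre 38 mm above the lid's top face. Shut: bar 143 mm, lid's top face 105 mm above the table. Axes: the lid's (the station's when shut).
- lid_hinge (a point): Middle of the lid's hinge line, which runs along the station's y, 95 mm above the table. The lid is 220 mm from front edge to hinge, 336 mm wide, 10 mm thick, about 0.6 kg. Shut, the handle bar is 175 mm in front of this point and 48 mm above it.
- lid (a joint): Lid angle, rad: 0 shut, grows as the front edge rises, stop at 1.75. No stay: it falls shut if let go below about 1.4. Caught, it rises only about 0.03 rad (some 5 mm at the handle) and then stops hard; not caught, it swings up with about 4 N at the handle.
- catch_grip (a point): Centre of the catch's upright blue thumb piece, 16 mm (x) by 20 mm (y) by 26 mm high, its top 124 mm above the table (29 mm above the console), 78 mm in front of the shut handle; at joint value 0 in line with the handle's middle. Axes: the station's.
- catch (a joint): Catch position along the station's +y, m: 0 to 0.032; 0.032 is fully back, against its stop, and never holds the lid. Slides with about 2 N, stays where left. Found half drawn, at 0.003 to 0.023; its tongue runs inside over an adjustable keeper on the lid, so its place does not tell if the lid is caught: only a tug does.
- test_cap: Bystander: black test cap with a brass nipple, 38 mm across, 32 mm high, standing on the right part of the console. Origin: centre of its underside.
- detector_a: Bystander: yellow gas detector, 110 x 62 x 32 mm, lying on the table left of the station. Origin: centre of its underside.
- detector_b: Bystander: yellow gas detector, 110 x 62 x 32 mm, lying on the table away from the station. Origin: centre of its underside.
- driver: Bystander: blue screwdriver, 190 mm long, lying on the table right of the station. Origin: under its middle.
- jar: Bystander: jar with a white cap, 70 mm across, 85 mm high, away from the station. Origin: centre of its underside.
- filter_box: Bystander: white and red filter carton, 120 x 85 x 60 mm, away from the station. Origin: centre of its underside.

How it is judged:
By the outcome, as a careful person would: the job done as asked, in the order asked, and still so for the second after the job is handed in, while the arm keeps its last pose, push and grip.
It also fails if it takes over 61 s, if anything falls off the work surface, if the arm or the gripper's body presses on something with over 40 N, if the wrist force passes 120 N, or if a joint passes its speed limit or range.

### The arm

A 6-joint arm with a two-finger parallel gripper is mounted at the origin on the work surface. World frame = base frame: x ahead of the robot, y to its left, z up, the work surface at z = 0. Lengths are in m, angles in rad, forces in N, time in s.
With the tool pointing down it reaches from about 0.425 to 0.95 m from the base axis. Payload 3.5 kg.
Tool frame: the origin (TCP) lies on the centre line of the jaws, within the pads' length; the fingertips stand 11 mm ahead of it and the grasp point (between the pads) lies 8 mm behind it; y points along the fingers, x is the direction in which the jaws open and shut, and the axes are right-handed (so a half turn about y gives the same grasp; the last joint's range is limited). The gripper opens to 85 mm and grips with 20 to 120 N. Pads are 22 mm wide; open, the fingers measure 114 mm over their backs; the gripper's body (76 mm by 85 mm) begins 54 mm behind the grasp point. The pads swing forward as they close: fully open they stand 13 mm farther back than shut.
Start: joints at [1.1, 0.286, 1.577, -0, 1.279, -0.15], TCP at [0.213, 0.641, 0.242] pointing down, gripper open.
Joint ranges: [-2.77, 2.77], [-0.9, 2.22], [0.21, 2.48], [-1.53, 4.67], [0.24, 2.81], [-2.84, 2.84]. Speed limits (rad/s): [2.79, 2.79, 3.14, 3.14, 3.14, 3.14].

### API

Orientations are given as a unit quaternion [x, y, z, w].
In Python, from plant import get_state, read_camera, sign_off gives the robot as it stands.
- The arm moves only by the shell command python3 -m inch 'ROWS' [FORCE]. ROWS is JSON, a list of rows, each an object of numbers: "ax", "ay", "az": the turn, a rotation vector about the tool's x, y, z in rad; "x", "y", "z": the shift along the tool's x, y, z in mm; "hand": the closure, from -1 (fully open) to 1 (shut). In form: [{"ax": .., "ay": .., "az": .., "x": .., "y": .., "z": .., "hand": ..}, ...]. A call has 1 to 5 rows; each row shifts and turns the commanded pose from where the row before left it, along the tool's axes as they then stand; what a row does not reach is not made up. A row lasts 1/12 s, in which the tool goes at most 41.7 mm and 7.16 degrees, less where a joint would pass 70% of its speed; a pose out of reach is approached as far as the arm can. A call with a gripper value outside its range is refused whole. The fingers move at their own pace and stop on an object; FORCE is the grip in N (left out, the last holds). Time passes only in rows, so rows that do not move let the fingers close. It gives the time, the measured TCP pose, the force and the opening at its end, in the units of the state.
- get_state(): the state, without advancing time (a new reading comes with each control period).
- read_camera(name): name is "scene" or "top" or "wrist"; returns a dict with "img" (480x640x3 uint8, red, green, blue), "fov_y" (degrees; the focal length in pixels is half the picture's height over the tangent of half this angle, whatever the lens; pixels are square), "cx", "cy" (the principal point, pixels), "T" (4x4, takes a point from camera to world coordinates); the wrist camera has in their place "T_tool_cam" (4x4, takes a point from camera to tool coordinates, whose origin is the TCP and whose axes are the tool frame's). Camera axes: x right, y down, z forward; pixel columns grow to the right and rows downward; lengths in m; the calibration is good to about 2 mm. A picture is of the moment at which its call begins: read the wrist's pose just before it. There is no depth.
- sign_off(): hands the job in, once; it reports no verdict.
The state is a dict: "time": time; "qpos": joint angles; "dq": joint speeds; "joint_efforts": joint torques, N m; "eef_pos": TCP position; "tcp_rot": TCP orientation; "contact_force": force on the tool from outside, world axes, zero at the start; "wrist_torque": the same for the moment, N m; "opening": opening from 0.0 (shut) to 1.0 (fully open).
Only numpy, scipy, OpenCV 4.12 (cv2) and the standard library are available. Lean on these libraries where they do the work, as an engineer would, in place of code of your own. Each camera call takes 0.05 s, during which the arm holds its last target. There are 200 camera calls.

## Working session

There is one attempt and no reset: what is moved stays moved. The work goes in short steps, Python scripts to look and compute and a shell command to move; the robot and the scene stay as the last step left them, time stands still between calls to the robot, and variables do not carry over. Pictures are saved under pics/ and viewed, about 8 in all and at most 12, crops included, and the job is handed in when it is done.

```bash
mkdir -p pics; ls; python3 - <<'E'
from plant import *
import cv2,numpy as np
s=get_state();print(s)
for n in("scene","top"):
    c=read_camera(n);cv2.imwrite(f"pics/{n}0.png",c["img"][:,:,::-1]);print(n,c["fov_y"],c["cx"],c["cy"],np.round(c["T"],4).tolist())
c=read_camera("wrist");print(c["fov_y"],np.round(c["T_tool_cam"],4).tolist())
E
```

```text
pics
{'time': 0.0, 'qpos': array([ 1.10001996e+00,  2.87199361e-01,  1.57817038e+00, -1.54508063e-05,
        1.27858657e+00, -1.50019025e-01]), 'dq': array([-4.08313105e-04, -6.17770969e-04,  8.85556247e-05,  9.84460946e-04,
        1.68349486e-04, -1.28518940e-03]), 'joint_efforts': array([-2.03231531e-03, -4.06006157e+01, -2.92609888e+01, -3.56599558e-04,
        6.01338164e-03, -1.35197016e-06]), 'eef_pos': array([0.21251798, 0.6400129 , 0.24092826]), 'tcp_rot': array([ 0.57381497,  0.41299765, -0.41447919, -0.57304129]), 'contact_force': array([0.41012159, 0.14602226, 0.52334371]), 'wrist_torque': array([-0.03855212,  0.00449998,  0.034259  ]), 'opening': 0.9963751533820797}
scene 49.998484674695 324.0623998888194 238.65465771997057 [[-0.5266, 0.6562, -0.5404, 1.5258], [0.8501, 0.4033, -0.3386, 0.5773], [-0.0043, -0.6377, -0.7703, 1.4431], [0.0, 0.0, 0.0, 1.0]]
top 55.272760112896336 314.75114560215445 236.46548300607478 [[0.0087, -0.9814, 0.1918, 0.3359], [-1.0, -0.009, -0.0003, -0.0243], [0.002, -0.1918, -0.9814, 1.3297], [0.0, 0.0, 0.0, 1.0]]
61.34317097835604 [[1.0, 0.0003, 0.0005, 0.0001], [-0.0004, -0.2681, 0.9634, -0.132], [0.0004, -0.9634, -0.2681, 0.0688], [0.0, 0.0, 0.0, 1.0]]
```

View pics/scene0.png

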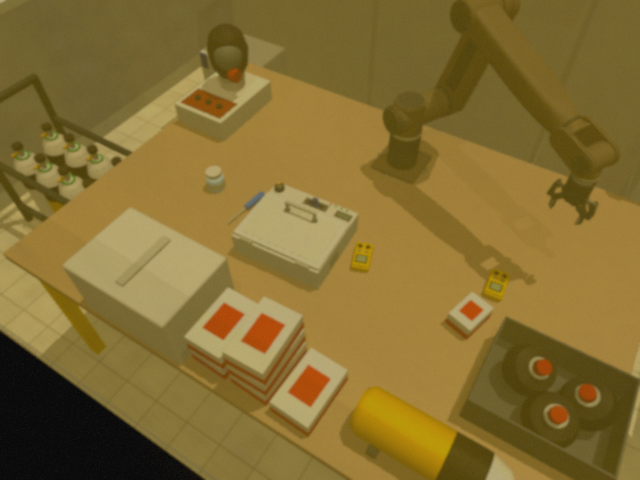

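View pics/top0.png

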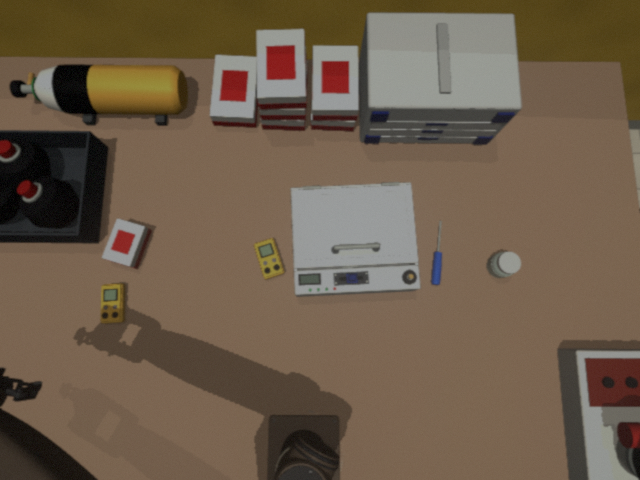

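The scene view shows the station ahead of the robot. In the top view its outline runs about (291,185)–(418,293), with the bar near (356,247), the cap at (409,277), detector_a at (269,258) and the driver at (437,262). I'll enlarge the crop next.

```bash
cat > h.py <<'E'
import numpy as np,cv2
from plant import *
from scipy.spatial.transform import Rotation as R
def Tt(s):
    T=np.eye(4);T[:3,:3]=R.from_quat(s["tcp_rot"]).as_matrix();T[:3,3]=s["eef_pos"];return T
def snap(n,name,crop=None,k=1):
    s=get_state();c=read_camera(n)
    T=c["T"] if n!="wrist" else Tt(s)@c["T_tool_cam"]
    np.savez("pics/"+name,T=T,f=240/np.tan(np.radians(c["fov_y"]/2)),cx=c["cx"],cy=c["cy"])
    im=c["img"][:,:,::-1]
    if crop: x,y,w,h=crop;im=cv2.resize(im[y:y+h,x:x+w],None,fx=k,fy=k,interpolation=cv2.INTER_CUBIC)
    cv2.imwrite(f"pics/{name}.png",im)
def pt(name,u,v,z):
    d=np.load(f"pics/{name}.npz");r=d["T"][:3,:3]@np.array([(u-d["cx"])/d["f"],(v-d["cy"])/d["f"],1]);o=d["T"][:3,3]
    return o+r*(z-o[2])/r[2]
E
python3 -c "
from h import *
snap('top','top1',(280,170,160,130),5)"
```

```text
(no output)
```

View pics/top1.png

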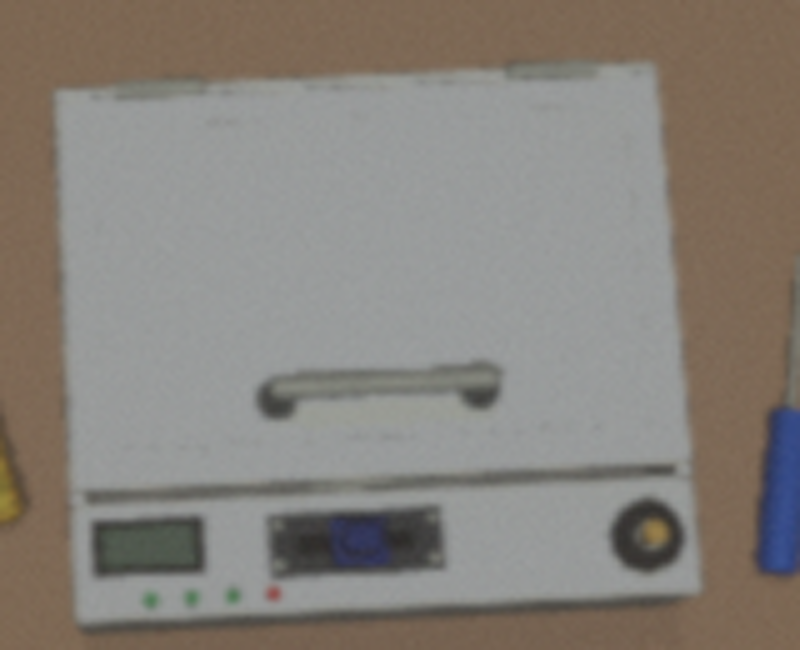

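The crop shows the bar from (275,387) to (492,374), the blue thumb piece at about (359,535), the cap at (647,535), the lid's back corners at (57,92) and (655,65), and its front edge from (88,497) to (675,468).

```bash
python3 - <<'E'
from h import *
P=lambda u,v,z:pt('top1',280+u/5,170+v/5,z)
for n,u,v,z in[('barL',272,387,.143),('barR',494,374,.143),('catch',359,533,.122),('cap',647,535,.11),('lidBL',57,92,.105),('lidBR',655,65,.105),('lidFL',75,497,.105),('lidFR',688,468,.105),('conFL',80,625,.095),('conFR',700,592,.095),('drvtop',778,410,.02),('drvbot',778,570,.02)]:
    print(n,P(u,v,z).round(4))
E
```

```text
barL [ 0.5391 -0.0764  0.143 ]
barR [ 0.5471 -0.1932  0.143 ]
catch [ 0.4649 -0.1233  0.122 ]
cap [ 0.4665 -0.2779  0.11  ]
lidBL [0.7108 0.0415 0.105 ]
lidBR [ 0.7296 -0.2915  0.105 ]
lidFL [0.4847 0.0276 0.105 ]
lidFR [ 0.5034 -0.3022  0.105 ]
conFL [0.4171 0.0242 0.095 ]
conFR [ 0.4377 -0.3086  0.095 ]
drvtop [ 0.5493 -0.3747  0.02  ]
drvbot [ 0.4568 -0.3708  0.02  ]
```

```bash
cat >> h.py <<'E'
psi=0.058
def plan(target,sx=None,psi=psi):
    """shift (mm) in the tool's present axes to target; turn (rotvec, tool axes) to jaw along station x, pointing down"""
    s=get_state();T=Tt(s)
    d=T[:3,:3].T@(np.array(target)-T[:3,3])*1000
    best=None
    for sg in(1,-1):
        x=sg*np.array([np.cos(psi),np.sin(psi),0]);y=np.array([0,0,-1.]);M=np.c_[x,y,np.cross(x,y)]
        r=R.from_matrix(T[:3,:3].T@M).as_rotvec();print("turn",sg,r.round(3))
    print("t",round(s["time"],2),"tcp",s["eef_pos"].round(4),"shift",d.round(1),"F",s["contact_force"].round(1),"op",round(s["opening"],2),"q6",s["qpos"][5].round(2))
    print("axes",T[:3,:3].round(3).tolist())
E
python3 -c "
from h import *
plan([.543,-.135,.24])"
```

```text
turn 1 [ 1.000e-03  1.192e+00 -1.000e-03]
turn -1 [-2.00e-03 -1.95e+00 -1.00e-03]
t 0.2 tcp [0.2126 0.6402 0.2414] shift [-631.5    2.3 -557.9] F [-0.1  0.1  0.2] op 1.0 q6 -0.15
axes [[0.315, -0.001, -0.949], [0.949, -0.001, 0.315], [-0.002, -1.0, 0.0]]
```

```bash
r='{"x":-30,"z":-26.5}'; python3 -m inch '[{"x":-30,"z":-26.5},{"x":-30,"z":-26.5},{"x":-30,"z":-26.5},{"x":-30,"z":-26.5},{"x":-30,"z":-26.5}]'
python3 -m inch '[{"x":-30,"z":-26.5},{"x":-30,"z":-26.5},{"x":-30,"z":-26.5},{"x":-30,"z":-26.5},{"x":-30,"z":-26.5}]'
python3 -m inch '[{"x":-30,"z":-26.5},{"x":-30,"z":-26.5},{"x":-30,"z":-26.5},{"x":-30,"z":-26.5},{"x":-30,"z":-26.5}]'
python3 -m inch '[{"x":-30,"z":-26.5},{"x":-30,"z":-26.5},{"x":-30,"z":-26.5},{"x":-30,"z":-26.5},{"x":-30,"z":-26.5}]'
python3 -m inch '[{"ay":0.119},{"ay":0.119},{"ay":0.119},{"ay":0.119},{"ay":0.119}]'
python3 -m inch '[{"ay":0.119,"hand":0},{"ay":0.119},{"ay":0.119},{"ay":0.119},{"ay":0.119}]'
python3 -c "
from h import *
plan([.543,-.135,.24]);snap('wrist','w1')"
```

```text
turn 1 [ 1.000e-03  1.192e+00 -1.000e-03]
turn -1 [-2.00e-03 -1.95e+00 -1.00e-03]
t 0.2 tcp [0.2126 0.6402 0.2414] shift [-631.5    2.3 -557.9] F [-0.1  0.1  0.2] op 1.0 q6 -0.15
axes [[0.315, -0.001, -0.949], [0.949, -0.001, 0.315], [-0.002, -1.0, 0.0]]validation failed for argument at $[0]...
validation failed for argument at $[0]...
validation failed for argument at $[0]...
validation failed for argument at $[0]...
validation failed for argument at $[0]...
validation failed for argument at $[0]...
```

View pics/w1.png

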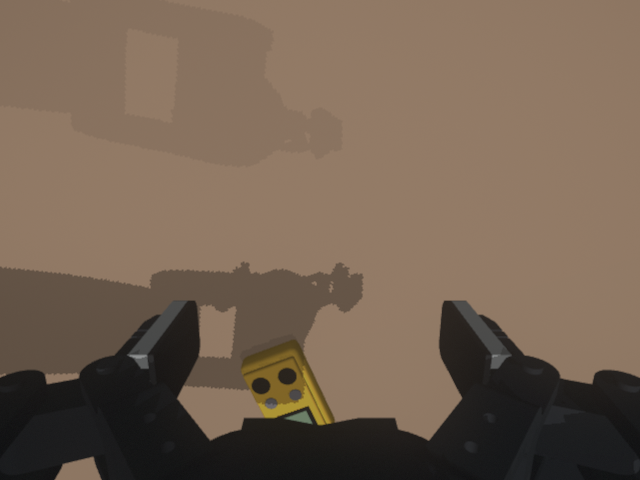

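The arm has not moved: every call was refused because each row needs all its keys. The picture shows the fingers over the bare table with detector_b at about (285,380). I'll repeat the rows with every key.

```bash
python3 -m inch '[{"ax":0,"ay":0,"az":0,"x":-30,"y":0,"z":-26.5,"hand":-1},{"ax":0,"ay":0,"az":0,"x":-30,"y":0,"z":-26.5,"hand":-1},{"ax":0,"ay":0,"az":0,"x":-30,"y":0,"z":-26.5,"hand":-1},{"ax":0,"ay":0,"az":0,"x":-30,"y":0,"z":-26.5,"hand":-1},{"ax":0,"ay":0,"az":0,"x":-30,"y":0,"z":-26.5,"hand":-1}]'
```

```text
time: 0.67
eef_pos: [0.2914, 0.4547, 0.2421]
tcp_rot: [0.573, 0.414, -0.414, -0.573]
contact_force: [-0.4, -0.1, 0.8]
opening: 0.996
```

```bash
python3 -m inch '[{"ax":0,"ay":0,"az":0,"x":-30,"y":0,"z":-26.5,"hand":-1},{"ax":0,"ay":0,"az":0,"x":-30,"y":0,"z":-26.5,"hand":-1},{"ax":0,"ay":0,"az":0,"x":-30,"y":0,"z":-26.5,"hand":-1},{"ax":0,"ay":0,"az":0,"x":-30,"y":0,"z":-26.5,"hand":-1},{"ax":0,"ay":0,"az":0,"x":-30,"y":0,"z":-26.5,"hand":-1}]' &&
python3 -m inch '[{"ax":0,"ay":0,"az":0,"x":-30,"y":0,"z":-26.5,"hand":-1},{"ax":0,"ay":0,"az":0,"x":-30,"y":0,"z":-26.5,"hand":-1},{"ax":0,"ay":0,"az":0,"x":-30,"y":0,"z":-26.5,"hand":-1},{"ax":0,"ay":0,"az":0,"x":-30,"y":0,"z":-26.5,"hand":-1},{"ax":0,"ay":0,"az":0,"x":-30,"y":0,"z":-26.5,"hand":-1}]' &&
python3 -m inch '[{"ax":0,"ay":0,"az":0,"x":-30,"y":0,"z":-26.5,"hand":-1},{"ax":0,"ay":0,"az":0,"x":-30,"y":0,"z":-26.5,"hand":-1},{"ax":0,"ay":0,"az":0,"x":-30,"y":0,"z":-26.5,"hand":-1},{"ax":0,"ay":0,"az":0,"x":-30,"y":0,"z":-26.5,"hand":-1},{"ax":0,"ay":0,"az":0,"x":-30,"y":0,"z":-26.5,"hand":-1}]' &&
python3 -m inch '[{"ax":0,"ay":0.119,"az":0,"x":0,"y":0,"z":0,"hand":0},{"ax":0,"ay":0.119,"az":0,"x":0,"y":0,"z":0,"hand":0},{"ax":0,"ay":0.119,"az":0,"x":0,"y":0,"z":0,"hand":0},{"ax":0,"ay":0.119,"az":0,"x":0,"y":0,"z":0,"hand":0},{"ax":0,"ay":0.119,"az":0,"x":0,"y":0,"z":0,"hand":0}]' 30 &&
python3 -m inch '[{"ax":0,"ay":0.119,"az":0,"x":0,"y":0,"z":0,"hand":0},{"ax":0,"ay":0.119,"az":0,"x":0,"y":0,"z":0,"hand":0},{"ax":0,"ay":0.119,"az":0,"x":0,"y":0,"z":0,"hand":0},{"ax":0,"ay":0.119,"az":0,"x":0,"y":0,"z":0,"hand":0},{"ax":0,"ay":0.119,"az":0,"x":0,"y":0,"z":0,"hand":0}]'
python3 -c "
from h import *
plan([.543,-.135,.24]);snap('wrist','w2')"
```

```text
time: 1.08
eef_pos: [0.3699, 0.2705, 0.2425]
tcp_rot: [0.573, 0.414, -0.414, -0.573]
contact_force: [1.5, 0.4, 0.7]
opening: 0.999
time: 1.5
eef_pos: [0.4484, 0.0863, 0.2426]
tcp_rot: [0.574, 0.414, -0.413, -0.573]
contact_force: [0.2, 0.8, 0.2]
opening: 1.002
time: 1.92
eef_pos: [0.5269, -0.098, 0.2424]
tcp_rot: [0.574, 0.414, -0.413, -0.573]
contact_force: [1.3, 0.2, 0.9]
opening: 1.001
time: 2.33
eef_pos: [0.5265, -0.0962, 0.2421]
tcp_rot: [-0.67, -0.225, 0.225, 0.67]
contact_force: [-0.1, 0.2, -0.7]
opening: 0.499
time: 2.75
eef_pos: [0.5265, -0.0959, 0.2423]
tcp_rot: [-0.707, -0.019, 0.019, 0.707]
contact_force: [0.7, -0.3, -1.3]
opening: 0.5
turn 1 [-0.    -0.004 -0.   ]
turn -1 [ 0.     3.138 -0.   ]
t 2.75 tcp [ 0.5265 -0.0959  0.2423] shift [ 14.4   2.3 -39.9] F [ 0.7 -0.3 -1.3] op 0.5 q6 -0.42
axes [[0.999, -0.0, -0.054], [0.054, 0.0, 0.999], [-0.0, -1.0, 0.0]]
```

View pics/w2.png

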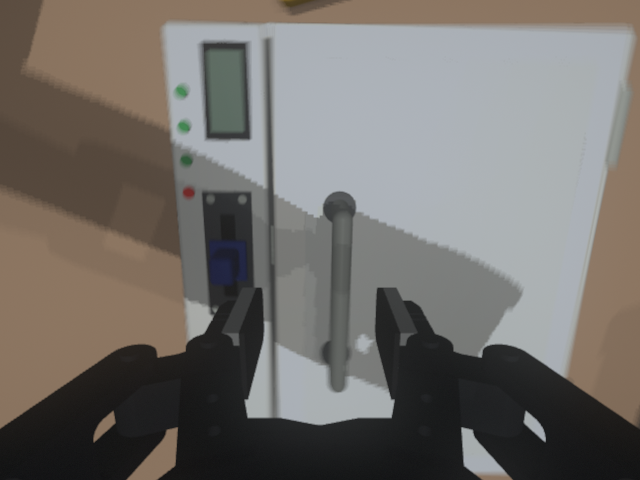

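The wrist view shows the bar from about (342,200) to (338,388), between the half-open jaws at (263,300) and (377,300), and the blue catch top near (222,268).

```bash
python3 - <<'E'
from h import *
for n,u,v,z in[('barL',343,200,.143),('barR',338,388,.143),('catch',222,268,.124),('lampR',189,192,.096),('seamL',267,40,.105),('seamR',275,410,.105)]: print(n,pt('w2',u,v,z).round(4))
E
```

```text
barL [ 0.538 -0.069  0.143]
barR [ 0.5436 -0.1948  0.143 ]
catch [ 0.4633 -0.1217  0.124 ]
lampR [ 0.4344 -0.0776  0.096 ]
seamL [0.4876 0.02   0.105 ]
seamR [ 0.4991 -0.2448  0.105 ]
```

```bash
python3 -m inch '[{"ax":0,"ay":0,"az":0,"x":7,"y":0,"z":-19,"hand":0},{"ax":0,"ay":0,"az":0,"x":6.5,"y":0,"z":-19.4,"hand":0},{"ax":0,"ay":0,"az":0,"x":0,"y":20,"z":0,"hand":0},{"ax":0,"ay":0,"az":0,"x":0,"y":20,"z":0,"hand":0},{"ax":0,"ay":0,"az":0,"x":0,"y":20,"z":0,"hand":0}]' &&
python3 -m inch '[{"ax":0,"ay":0,"az":0,"x":0,"y":17,"z":0,"hand":0},{"ax":0,"ay":0,"az":0,"x":0,"y":15,"z":0,"hand":0},{"ax":0,"ay":0,"az":0,"x":0,"y":10,"z":0,"hand":0},{"ax":0,"ay":0,"az":0,"x":0,"y":5,"z":0,"hand":0},{"ax":0,"ay":0,"az":0,"x":0,"y":0,"z":0,"hand":0}]'
python3 -c "
from h import *
plan([.542,-.1335,.135]);snap('wrist','w3')"
```

```text
time: 3.22
eef_pos: [0.5427, -0.134, 0.182]
tcp_rot: [0.707, 0.022, -0.021, -0.707]
contact_force: [0.3, 0.8, -0.7]
opening: 0.501
time: 3.63
eef_pos: [0.5417, -0.1332, 0.1341]
tcp_rot: [-0.706, -0.021, 0.022, 0.707]
contact_force: [-0.3, 0.6, -0.4]
opening: 0.5
turn 1 [-0.001  0.003 -0.002]
turn -1 [-3.000e-03 -3.139e+00  2.000e-03]
t 3.63 tcp [ 0.5417 -0.1332  0.1341] shift [ 0.3 -0.9 -0.3] F [-0.3  0.6 -0.4] op 0.5 q6 -0.48
axes [[0.998, -0.002, -0.061], [0.061, 0.001, 0.998], [-0.002, -1.0, 0.001]]
```

View pics/w3.png

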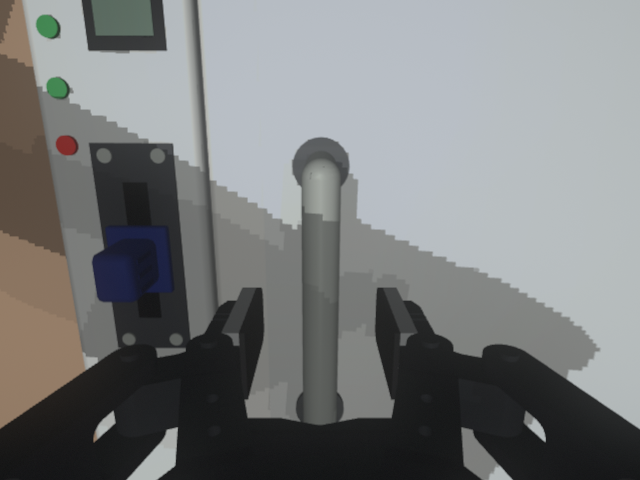

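The bar is centred between the pads at column 320, and its middle lies within their width. The catch block is at (120,270), clear of the left finger. I'll close the gripper now.

```bash
python3 -m inch '[{"ax":0,"ay":0,"az":0,"x":0,"y":0,"z":0,"hand":1},{"ax":0,"ay":0,"az":0,"x":0,"y":0,"z":0,"hand":1},{"ax":0,"ay":0,"az":0,"x":0,"y":0,"z":0,"hand":1},{"ax":0,"ay":0,"az":0,"x":0,"y":0,"z":0,"hand":1},{"ax":0,"ay":0,"az":0,"x":0,"y":0,"z":0,"hand":1}]' 45 && python3 -m inch '[{"ax":0,"ay":0,"az":0,"x":0,"y":-1,"z":0,"hand":1},{"ax":0,"ay":0,"az":0,"x":0,"y":-1,"z":0,"hand":1},{"ax":0,"ay":0,"az":0,"x":0,"y":0,"z":0,"hand":1}]'
```

```text
time: 4.1
eef_pos: [0.5419, -0.1338, 0.1367]
tcp_rot: [0.707, 0.021, -0.022, -0.707]
contact_force: [-5.5, 0.2, 5.2]
opening: 0.125
time: 4.35
eef_pos: [0.5419, -0.1338, 0.1368]
tcp_rot: [0.707, 0.021, -0.022, -0.707]
contact_force: [-1.8, -3.9, -2.4]
opening: 0.123
```

```bash
python3 -m inch '[{"ax":0,"ay":0,"az":0,"x":0,"y":-1.5,"z":0,"hand":1},{"ax":0,"ay":0,"az":0,"x":0,"y":-1.5,"z":0,"hand":1},{"ax":0,"ay":0,"az":0,"x":0,"y":0,"z":0,"hand":1}]'; python3 -m inch '[{"ax":0,"ay":0,"az":0,"x":0,"y":-1.5,"z":0,"hand":1},{"ax":0,"ay":0,"az":0,"x":0,"y":-1.5,"z":0,"hand":1},{"ax":0,"ay":0,"az":0,"x":0,"y":0,"z":0,"hand":1}]'
```

```text
time: 4.6
eef_pos: [0.5428, -0.1337, 0.1402]
tcp_rot: [0.707, 0.022, -0.021, -0.707]
contact_force: [2.3, -3.7, -6.1]
opening: 0.123
time: 4.85
eef_pos: [0.5437, -0.1337, 0.1434]
tcp_rot: [0.707, 0.023, -0.02, -0.706]
contact_force: [5.5, -3.8, -7.3]
opening: 0.121
```

```bash
python3 -m inch '[{"ax":0,"ay":0,"az":0,"x":0,"y":-1.5,"z":0,"hand":1},{"ax":0,"ay":0,"az":0,"x":0,"y":-1.5,"z":0,"hand":1},{"ax":0,"ay":0,"az":0,"x":0,"y":0,"z":0,"hand":1}]'
```

```text
time: 5.1
eef_pos: [0.5446, -0.1337, 0.1464]
tcp_rot: [0.707, 0.023, -0.019, -0.706]
contact_force: [9.0, -3.4, -10.0]
opening: 0.119
```

```bash
python3 -m inch '[{"ax":0,"ay":0,"az":0,"x":2,"y":-1.5,"z":0,"hand":1},{"ax":0,"ay":0,"az":0,"x":2,"y":-1.5,"z":0,"hand":1},{"ax":0,"ay":0,"az":0,"x":0,"y":0,"z":0,"hand":1}]';python3 -c "
from h import *
snap('wrist','w4')"
```

```text
time: 5.35
eef_pos: [0.5455, -0.1336, 0.1487]
tcp_rot: [0.707, 0.02, -0.023, -0.707]
contact_force: [-0.6, -4.6, -4.5]
opening: 0.122
```

View pics/w4.png

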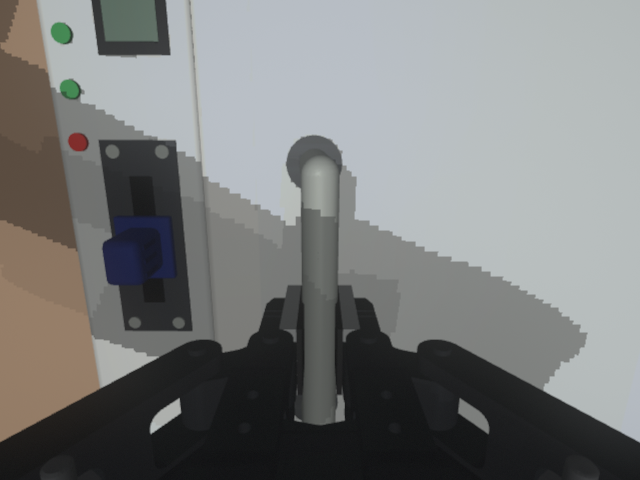

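The lid rose 12 mm, well past the 5 mm a caught lid allows. It needs only about 4.5 N and follows the hinge arc (dx 3.6 mm measured, 3.75 mm expected). The post base at (314,160) is now offset from the bar, so the lid is tilting: it is not caught, and the catch stays untouched. I'll raise it along the arc.

```bash
python3 -m inch '[{"ax":0,"ay":0,"az":0,"x":4,"y":-10.3,"z":0,"hand":1},{"ax":0,"ay":0,"az":0,"x":4.6,"y":-10.1,"z":0,"hand":1},{"ax":0,"ay":0,"az":0,"x":5.2,"y":-9.8,"z":0,"hand":1},{"ax":0,"ay":0,"az":0,"x":5.8,"y":-9.4,"z":0,"hand":1},{"ax":0,"ay":0,"az":0,"x":0,"y":0,"z":0,"hand":1}]'
```

```text
time: 5.82
eef_pos: [0.5657, -0.1324, 0.1909]
tcp_rot: [0.707, 0.021, -0.022, -0.707]
contact_force: [-5.4, -4.6, -0.5]
opening: 0.121
```

```bash
python3 -m inch '[{"ax":0,"ay":0,"az":0,"x":6.4,"y":-8.8,"z":0,"hand":1},{"ax":0,"ay":0,"az":0,"x":6.9,"y":-8.5,"z":0,"hand":1},{"ax":0,"ay":0,"az":0,"x":7.4,"y":-8.2,"z":0,"hand":1},{"ax":0,"ay":0,"az":0,"x":7.9,"y":-7.8,"z":0,"hand":1},{"ax":0,"ay":0,"az":0,"x":0,"y":0,"z":0,"hand":1}]'
```

```text
time: 6.23
eef_pos: [0.5937, -0.1308, 0.225]
tcp_rot: [0.707, 0.02, -0.023, -0.706]
contact_force: [-8.8, -4.2, 3.9]
opening: 0.117
```

```bash
python3 -m inch '[{"ax":0,"ay":0,"az":0,"x":7.4,"y":-7.3,"z":0,"hand":1},{"ax":0,"ay":0,"az":0,"x":7.8,"y":-6.7,"z":0,"hand":1},{"ax":0,"ay":0,"az":0,"x":8.5,"y":-6.2,"z":-0.5,"hand":1},{"ax":0,"ay":0,"az":0,"x":9,"y":-5.6,"z":-0.5,"hand":1},{"ax":0,"ay":0,"az":0,"x":0,"y":0,"z":0,"hand":1}]'; python3 -c "
from h import *
snap('wrist','w5')"
```

```text
time: 6.65
eef_pos: [0.6274, -0.129, 0.251]
tcp_rot: [-0.707, -0.021, 0.022, 0.707]
contact_force: [-7.7, -0.8, 6.9]
opening: 0.119
```

View pics/w5.png

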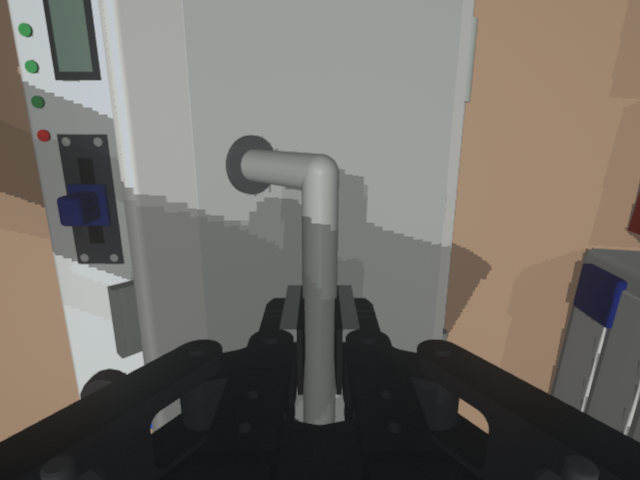

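The lid is at about 46°, with its handle post lying sideways from (250,165) to (320,170) and the fingers clear of the lid. About 14° remain.

```bash
python3 -m inch '[{"ax":0,"ay":0,"az":0,"x":10,"y":-5.8,"z":0,"hand":1},{"ax":0,"ay":0,"az":0,"x":10.3,"y":-5.2,"z":-0.3,"hand":1},{"ax":0,"ay":0,"az":0,"x":10.5,"y":-4.4,"z":-0.3,"hand":1},{"ax":0,"ay":0,"az":0,"x":10.7,"y":-3.4,"z":0,"hand":1},{"ax":0,"ay":0,"az":0,"x":0,"y":0,"z":0,"hand":1}]'; python3 -c "
from h import *
plan([.67,-.127,.264]);snap('scene','s2',(200,130,200,160),4);snap('wrist','w6')"
```

```text
time: 7.12
eef_pos: [0.6699, -0.1266, 0.27]
tcp_rot: [-0.706, -0.022, 0.02, 0.707]
contact_force: [-4.5, 1.0, 5.8]
opening: 0.123
turn 1 [-0.001  0.003  0.003]
turn -1 [ 5.000e-03 -3.139e+00  1.000e-03]
t 7.12 tcp [ 0.6699 -0.1266  0.27  ] shift [ 0.   6.  -0.4] F [-4.5  1.   5.8] op 0.12 q6 -0.4
axes [[0.998, 0.003, -0.061], [0.061, 0.001, 0.998], [0.003, -1.0, 0.001]]
```

View pics/s2.png

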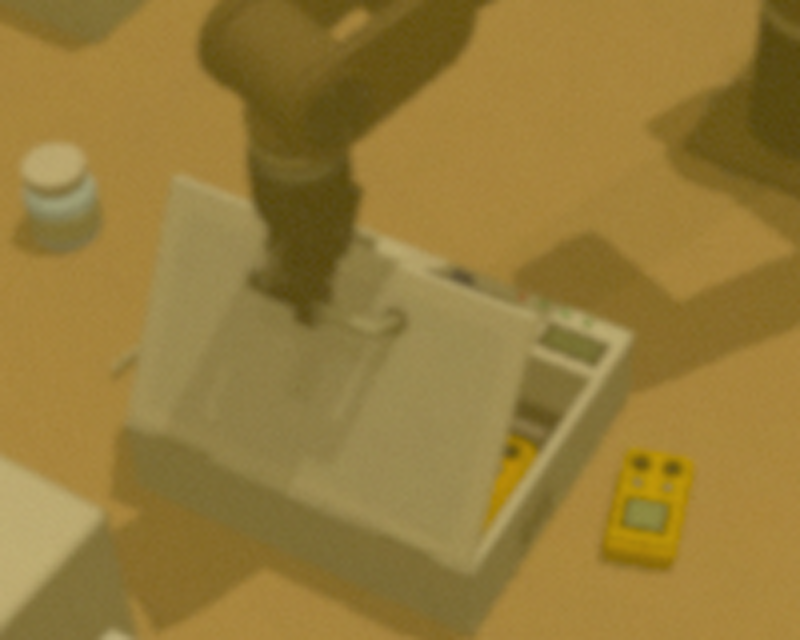

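View pics/w6.png

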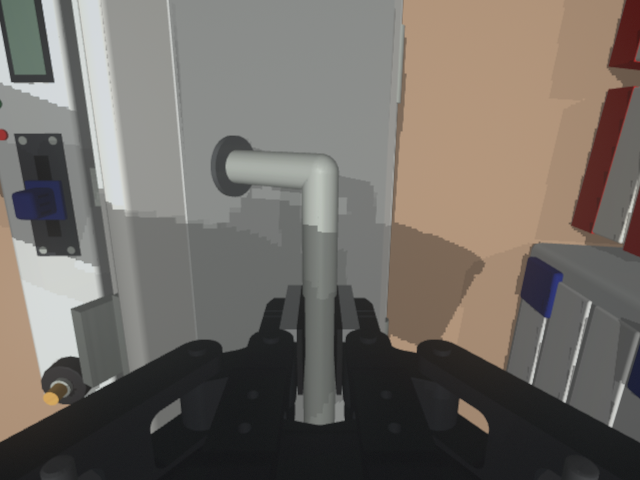

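The scene crop shows the lid open, its free corners at about (175,180) and (535,318), with detector_a, the jar and the driver where they were. The wrist view shows the bar still between the pads and the test cap still on the console at (62,385). TCP geometry gives about 60°. As an independent check I'll project the lid corners for several angles.

```bash
python3 - <<'E'
from h import *
p=.054;X=np.array([np.cos(p),np.sin(p),0]);Y=np.array([-np.sin(p),np.cos(p),0]);Z=np.array([0,0,1.])
o=np.array([.5425,-.1335,0]);H=o+.175*X+.095*Z
def proj(n,P):
    d=np.load(f"pics/{n}.npz");q=np.linalg.inv(d["T"])@np.r_[P,1];return q[:2]/q[2]*d["f"]+[d["cx"],d["cy"]]
for th in(0,50,55,60,65,70):
    a=np.radians(th)
    L=lambda x,y,z:H+(x*np.cos(a)+z*np.sin(a))*X+(-x*np.sin(a)+z*np.cos(a))*Z+y*Y
    k=lambda n,P:proj(n,P).round(1)
    c=lambda P:((proj('s2',P)-[200,130])*4).round(0)
    print(th,'scene R,L',c(L(-.22,-.168,.01)),c(L(-.22,.168,.01)),'wrist postbase',k('w6',L(-.175,.055,.01)),'barL',k('w6',L(-.175,.055,.048)),'bar',L(-.175,0,.048).round(4))
E
```

```text
0 scene R,L [270. 248.] [599. 380.] wrist postbase [142.1 142.8] barL [116.6 145.4] bar [ 0.5425 -0.1335  0.143 ]
50 scene R,L [196. 172.] [556. 313.] wrist postbase [180.8 157.9] barL [241.9 164. ] bar [ 0.6416 -0.1281  0.2599]
55 scene R,L [184. 174.] [546. 317.] wrist postbase [206.5 159.8] barL [282.8 166. ] bar [ 0.6563 -0.1274  0.2659]
60 scene R,L [171. 177.] [536. 322.] wrist postbase [237.5 161.8] barL [328.7 167.7] bar [ 0.6714 -0.1265  0.2706]
65 scene R,L [157. 183.] [526. 330.] wrist postbase [273.8 163.6] barL [378.3 169.1] bar [ 0.6868 -0.1257  0.2739]
70 scene R,L [143. 191.] [514. 340.] wrist postbase [314.8 165.3] barL [429.9 170.1] bar [ 0.7025 -0.1249  0.2759]
```

```bash
for i in 1 2 3; do python3 -m inch '[{"ax":0,"ay":0,"az":0,"x":0,"y":0,"z":0,"hand":1},{"ax":0,"ay":0,"az":0,"x":0,"y":0,"z":0,"hand":1},{"ax":0,"ay":0,"az":0,"x":0,"y":0,"z":0,"hand":1},{"ax":0,"ay":0,"az":0,"x":0,"y":0,"z":0,"hand":1},{"ax":0,"ay":0,"az":0,"x":0,"y":0,"z":0,"hand":1}]'; done; python3 -c "
from h import *
snap('top','t9',(225,170,320,150),2.5)"
```

```text
time: 7.63
eef_pos: [0.6689, -0.1267, 0.2697]
tcp_rot: [-0.706, -0.022, 0.02, 0.707]
contact_force: [-3.6, 0.5, 5.7]
opening: 0.117
time: 8.05
eef_pos: [0.6688, -0.1267, 0.2697]
tcp_rot: [-0.706, -0.022, 0.02, 0.707]
contact_force: [-4.2, 0.2, 5.0]
opening: 0.118
time: 8.47
eef_pos: [0.6688, -0.1267, 0.2697]
tcp_rot: [-0.706, -0.022, 0.02, 0.707]
contact_force: [-3.4, 0.2, 5.3]
opening: 0.117
```

View pics/t9.png

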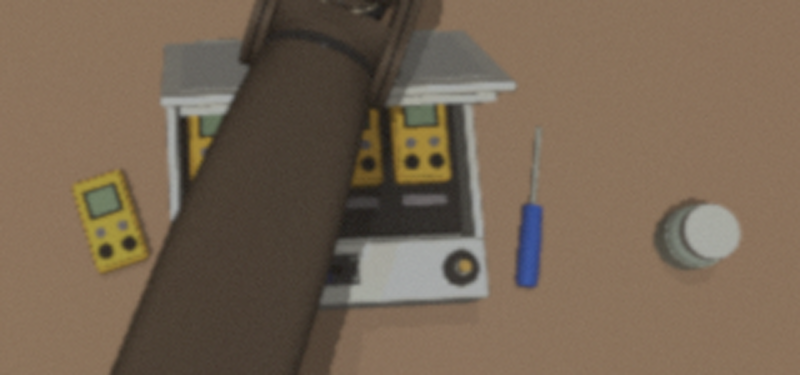

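The top view shows the lid open over the charged detectors. The cap at (461,267), detector_a at (109,220), the driver at (530,240) and the jar at (708,232) are all where they started. The hold is steady, so I'm handing in.

```bash
python3 -c "
from plant import *
print(sign_off())"
```

```text
the job is handed in; nothing more can be done
None
```

The lid is open at about 59–60° and still held in the gripper; I handed the job in at 8.5 s.

- **Tug:** I gripped the handle and pulled gently first. The lid rose 12 mm along its hinge arc with about 5 N. A caught lid would have stopped after about 5 mm, so I left the blue catch alone.
- **Angle:** The gripper position gives about 60°. The lid corners and handle post in the camera images give about 59–60°.
- **Hold:** Position and force stayed steady for over a second, at about 6 N. The highest contact force I read at any point was about 14 N.
- **Bystanders:** The test cap, detector_a, the driver and the jar are where they started. Detector_b and the filter carton were outside the last picture. The arm passed well above the table on its way in, so I did not check them again.
- **Disagreement:** The gripper ended about 6 mm farther out from the hinge than the handle's arc predicts. The bar has probably crept that far toward the fingertips while turning, but it was still firmly gripped in the last readings.
- **Refused calls:** My first six move commands were rejected because the rows lacked some keys. They moved nothing.

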